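# Level the casting bed and prove it with the spirit level

### The job

Get the casting bed ready for pouring: first turn the turnbutton square across the front rail of the hinged dam frame to lock it down, then stand the spirit level from the bench on the white plate inside the frame, along the bed's long direction (towards the levelling foot), and let go. Turn the black knob of the levelling foot until the bubble stands centred between the vial's two lines, then press down on the level's top to prove that the bed stands firm. Finish while still pressing firmly, the bubble centred, the frame shut and the other things on the bench left where they are.

Things in the scene. Friction and masses are not known exactly. Their poses are not given: they have to be found in the camera images.
- plate_centre (a point): centre of the upper face of the casting bed's white plate, 60 mm above the bench. x runs across the bed towards the hinged back rail, y along the bed towards the levelling foot, z up. The bed (board 240 by 340 mm) rests on two fixed feet at y = -150 mm and on the foot at y = +235 mm, which tips it about x only, by under 0.4 degrees; at the start the foot's end is always too low
- thumb_grip (a point): middle of the raised thumb-piece of the steel turnbutton on the bed's near edge: a rib 12 mm wide (this point's x), 36 mm long (y), 20 mm high (10 mm above and below this point), on a flat button 20 mm wide, 5 mm thick, whose nose points along +y, 40 mm out from the pivot. The upright pivot lies 4 mm from this point towards -y, at x = -115 mm, y = 0 from plate_centre. Axes turn with the button
- turnbutton (a joint): angle of the turnbutton (rad), grows clockwise seen from above: 0 = nose along the rail, pointing towards the levelling foot's end (open), 1.57 = nose square across the frame's front rail (locked); stop at 1.6. Light friction, stays where it is left
- dam_frame (a joint): angle of the hinged wooden dam frame (rad): 0 = lying shut on the plate, grows as its front rail lifts. Rails 20 mm wide and 18 mm high, inner opening 150 mm (x) by 260 mm (y), centred on plate_centre
- knob_centre (a point): middle of the black fluted knob of the levelling foot, on its upright axis: diameter 43 mm, 26 mm high (13 above and below this point), free all round; a steel lug lies 43 mm below, the bench 85 mm below. Clockwise from above raises this end of the bed, 4 mm a full turn; the knob keeps its height, turns with 0.1 N m and stays where it is left; stops over half a turn beyond level either way
- level_centre (a point): centre of the aluminium spirit level (half-way up), 200 mm long (this point's x), 24 mm wide (y), 42 mm high (z up), 250 g, flat base below and vial window in the middle of its flat top; 21 mm above whatever it stands on. It starts on its base on the bench
- bubble (a joint): where the bubble stands, in units of 200 mm: 0 = middle of the vial, 0.01 = 2 mm off towards the level's +x end. It floats to the higher end, 0.01 (2 mm) for each mrad of tilt, so 0.104 (20.8 mm) for a full turn of the knob, 0.0165 for a radian; stops at 0.07; takes about 1.5 s to settle. The pale bubble is 17 mm long, the two black lines on the vial 21 mm apart
- bubble_mid (a point): the middle of the bubble, at the vial's upper side 1 mm below the level's top
- ink_jar_a: bystander: white ink jar, 72 mm wide, 62 mm high, origin at its underside
- ink_jar_b: bystander: white ink jar, 72 mm wide, 62 mm high, origin at its underside
- ink_jar_c: bystander: white ink jar, 66 mm wide, 56 mm high, origin at its underside
- brayer: bystander: hand ink roller, red roller 150 mm long and 40 mm thick, 100 mm from the origin along its x; wooden handle towards -x, 85 mm long; origin at bench level
- palette_knife: bystander: palette knife 240 mm long, along its x, lying on the bench, under 25 mm high
- tape_roll: bystander: roll of tape lying flat, 100 mm wide, 24 mm high
- squeeze_bottle: bystander: white bottle, 52 mm wide, 130 mm high, origin at its underside
Things that resemble listed ones, but are neither listed nor needed, are in the scene too. There is more than one size of the part that bears level_centre; the job needs the larger.

How it is judged (in metres and radians):
On the way, in this order (a step that is already met when the one before it is completed fails the run):
1. the turnbutton is turned square across the dam frame's front rail (value of joint turnbutton above 1.35 rad and value of joint dam_frame below 0.05 rad), for 0.2 s.
2. the level stands on the plate inside the frame, along the bed, let go (z of level_centre in the frame of plate_centre between 0.017 and 0.025 m and horizontal distance between level_centre and plate_centre below 0.1 m and angle between the x axis of level_centre and the y axis of plate_centre, either way round below 0.2 rad and angle between level_centre's own z axis and vertical below 0.05 rad and contact force between the fingers and level below 0.1 N), for 0.2 s.
3. the foot is turned until the bubble stands centred (value of joint bubble between -0.01 and 0.01 rad and angle between plate_centre's own z axis and vertical below 0.0018 rad and z of level_centre in the frame of plate_centre below 0.025 m and angle between the x axis of level_centre and the y axis of plate_centre, either way round below 0.2 rad), for 0.3 s.
At the end, for the whole second after the job is handed in: turnbutton across the front rail (over 1.35 rad), frame shut; level flat on the plate inside the frame, along the bed within 0.2 rad, bubble within 2 mm of the middle; fingers still pressing it down (over 2.5 N on the level, over 5 N on the plate, the level itself weighing 2.5 N) (all of step 1 and all of step 3 and z of level_centre in the frame of plate_centre above 0.017 m and horizontal distance between level_centre and plate_centre below 0.1 m and angle between level_centre's own z axis and vertical below 0.05 rad and contact force between the fingers and level above 2.5 N and contact force between level and bed above 5 N); the arm keeps its last pose, push and grip.
It fails at once if the dam frame is lifted (value of joint dam_frame above 0.15 rad).
It fails at once if a bystander is pushed away by more than 30 mm (distance of any of ink_jar_a, ink_jar_b, ink_jar_c, brayer, palette_knife, tape_roll, squeeze_bottle from where it was at the start of the episode above 0.03 m).
It also fails if it takes over 72 s, if anything falls off the work surface, if the arm or the gripper's body presses on something with over 40 N, if the wrist force passes 120 N, or if a joint passes its speed limit or range.

### The arm

A 6-joint arm with a two-finger parallel gripper is mounted at the origin on the work surface. World frame = base frame: x ahead of the robot, y to its left, z up, the work surface at z = 0. Lengths are in m, angles in degrees, forces in N, time in s.
With the tool pointing down it reaches from about 0.3 to 0.75 m from the base axis. Payload 8.5 kg.
Tool frame: the origin (TCP) lies at the very end of the fingers, on their centre line; the grasp point (between the pads) lies 19 mm behind it (env.grip_point_offset is the distance from the TCP to the grasp point, in m); z points along the fingers, y is the direction in which the jaws open and shut (so a half turn about z gives the same grasp; the last joint's range is limited). The gripper opens to 85 mm and grips with 20 to 120 N. Pads are 22 mm wide; open, the fingers measure 114 mm over their backs; the gripper's body (76 mm by 85 mm) begins 54 mm behind the grasp point. The pads swing forward as they close: fully open they stand 13 mm farther back than shut.
Start: joints at [-82.752, 21.807, 74.336, -0, 83.858, -12.336], TCP at [0.184, -0.518, 0.231] pointing down, gripper open.
Joint ranges: [-178.18, 178.18], [-50.72, 133.34], [12.68, 142.11], [-81.47, 261.47], [9.98, 163.14], [-165.26, 165.26]. Speed limits (degrees/s): [136.94, 136.94, 180, 180, 180, 180].

### API

Orientations are given as a 3x3 rotation matrix whose columns are the frame's x, y, z axes.
In Python, from rig import env gives the robot as it stands.
- The arm moves only by the tool move_arm, never from a script. Its argument "moves" is a list of rows, each a list of 4 numbers: the shift along the tool's x, y, z in mm, then the turn about the tool's z in rad. In form: [[tx, ty, tz, spin], ...]. A call has 1 to 20 rows; each row is the pose to reach, as a shift and turn from the pose commanded when the call began, along the tool's axes at that moment; what a row does not reach only later rows make up. A row lasts 1/10 s, in which the tool goes at most 50 mm and 8.59 degrees, less where a joint would pass 70% of its speed; a pose out of reach is approached as far as the arm can. A call with a gripper value outside its range is refused whole. "grip" is the closure, from 0 (fully open) to 1 (shut), set as the call begins (left out, the last holds). The fingers move at their own pace and stop on an object; "grip_force" is the grip in N (left out, the last holds). Time passes only in rows, so rows that repeat a pose let the fingers close. It gives the time, the measured TCP pose, the force and the opening at its end, in the units of the state.
- env.observe(): the state, without advancing time (a new reading comes with each control period).
- env.get_image(name): name is "side" or "top"; returns the picture (420x560x3 uint8, red, green, blue); there is no depth.
- env.get_calibration(name): a dict with "fovy" (degrees; the focal length in pixels is half the picture's height over the tangent of half this angle, whatever the lens; pixels are square), "cx", "cy" (the principal point, pixels), "extrinsics" (4x4, takes a point from world to camera coordinates). Camera axes: x right, y up, looking along -z (the intrinsics and any distortion apply to the point x, -y, -z); pixel columns grow to the right and rows downward; lengths in m; the calibration is good to about 2 mm. A picture is of the moment at which its call begins. get_calibration takes no time and is no camera call.
- env.close_job(): hands the job in, once; it reports no verdict.
Trained networks look in the newest picture that a camera, given by its name, has taken for a name from the list of things; names that differ only in an ending like _2 or _b are one class to them, and where a whole thing is asked for, a point or a joint stands for the part that bears it (a point fixed in the world has none). Each returns a list of dicts, best first, with "conf" (0 to 1); they miss things now and then, are a little off and sometimes report something else, mostly with a low value. They report only what shows in the picture. A call takes as long as a camera call. They do not tell look-alikes from the thing itself.
- env.silhouettes(camera, name): "region" (420x560 bool, what is visible of it) and "point" ([row, column] in pixels, amid what is visible of it).
- env.tip_of(camera, name): "point" ([row, column] in pixels: a listed point, or the origin of a listed thing).
The state is a dict: "time_s": time; "q": joint angles; "qvel": joint speeds; "joint_efforts": joint torques, N m; "position": TCP position; "tool_rot": TCP orientation; "ft_force": force on the tool from outside, world axes, zero at the start; "wrist_torque": the same for the moment, N m; "grip_width": finger opening in m.
Only numpy, scipy, OpenCV 4.12 (cv2) and the standard library are available. Lean on these libraries where they do the work, as an engineer would, in place of code of your own. Each camera call takes 0.05 s, during which the arm holds its last target.

## Working session

There is one attempt and no reset: what is moved stays moved. The work goes in short steps, Python scripts to look and compute and a tool call to move; the robot and the scene stay as the last step left them, time stands still between calls to the robot, and variables do not carry over. Pictures are saved under pics/ and viewed, and the job is handed in when it is done.

Besides the shell and the picture viewer there is one more tool, called after ">>>" as name(argument=value, ...) on one line, values as JSON. move_arm: Moves the arm, as the interface text tells. Its arguments: {"type":"object","properties":{"moves":{"type":"array"},"grip":{"type":"number"},"grip_force":{"type":"number"}},"required":["moves"]}

```bash
mkdir -p pics; ls; cat > h.py <<'E'
from rig import env
import numpy as np, cv2
def save(cam,fn,img=None):
    im=env.get_image(cam) if img is None else img
    cv2.imwrite('pics/'+fn,im[:,:,::-1]); return im
def K(cam):
    c=env.get_calibration(cam); f=210/np.tan(np.radians(c['fovy'])/2)
    return c,f
def dist(c): 
    return None
def ray(cam,rc):
    c,f=K(cam); E=np.array(c['extrinsics'])
    d=np.array([(rc[1]-c['cx'])/f,-(rc[0]-c['cy'])/f,-1.0])
    R=E[:3,:3];t=E[:3,3]
    return -R.T@t, R.T@d
def onz(cam,rc,z):
    o,d=ray(cam,rc); return o+d*(z-o[2])/d[2]
def proj(cam,p):
    c,f=K(cam); E=np.array(c['extrinsics']); q=E[:3,:3]@np.array(p)+E[:3,3]
    return np.array([c['cy']-f*q[1]/-q[2], c['cx']+f*q[0]/-q[2]])
E
python3 - <<'E'
from h import *
for c in('side','top'):
    save(c,c+'0.png'); print(env.get_calibration(c))
print(env.observe())
E
```

```text
pics
{'fovy': 55.85889960685308, 'cx': 275.61538528748537, 'cy': 209.82864241523083, 'extrinsics': array([[ 0.9956557 , -0.09286031,  0.00683336, -0.55344641],
       [ 0.05754188,  0.67134324,  0.73890946, -0.09945235],
       [-0.07320289, -0.73530621,  0.67377008, -1.38369237],
       [ 0.        ,  0.        ,  0.        ,  1.        ]])}
{'fovy': 45.607029436453104, 'cx': 288.1871934525807, 'cy': 213.96962247302213, 'extrinsics': array([[ 0.01628535, -0.99979794,  0.01178384, -0.09201053],
       [ 0.99712209,  0.01711224,  0.07385603, -0.58098831],
       [-0.07404276,  0.01054715,  0.99719929, -1.64632766],
       [ 0.        ,  0.        ,  0.        ,  1.        ]])}
{'time_s': 0.1, 'q': array([-8.27534307e+01,  2.18379315e+01,  7.43803610e+01, -9.68050765e-05,
        8.38589510e+01, -1.23370321e+01]), 'qvel': array([ 0.0137992 , -0.11106745, -0.13898881, -0.02472313, -0.10865487,
        0.0165055 ]), 'joint_efforts': array([ 2.57336018e-03, -4.49224949e+01, -2.31656098e+01, -2.18352452e-04,
        3.64437859e-03,  1.68377451e-06]), 'position': array([ 0.18430102, -0.51791322,  0.2307663 ]), 'tool_rot': array([[ 9.42153387e-01,  3.35181988e-01, -1.71722039e-04],
       [ 3.35181910e-01, -9.42152482e-01,  1.33717387e-03],
       [ 2.86408251e-04, -1.31738101e-03, -9.99999091e-01]]), 'ft_force': array([ 0.50622221, -0.24411506, -0.04240209]), 'wrist_torque': array([-0.01613007, -0.01973115, -0.03243746]), 'grip_width': 0.08540610050996592}
```

View pics/side0.png

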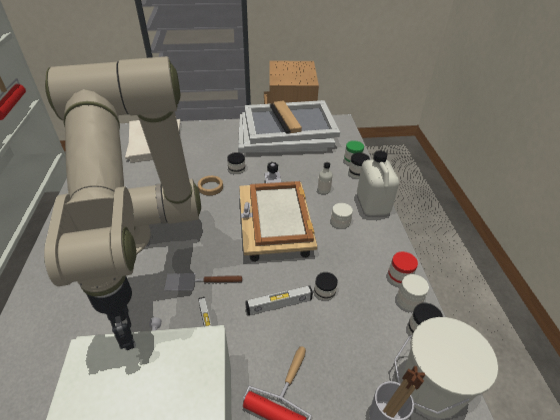

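View pics/top0.png

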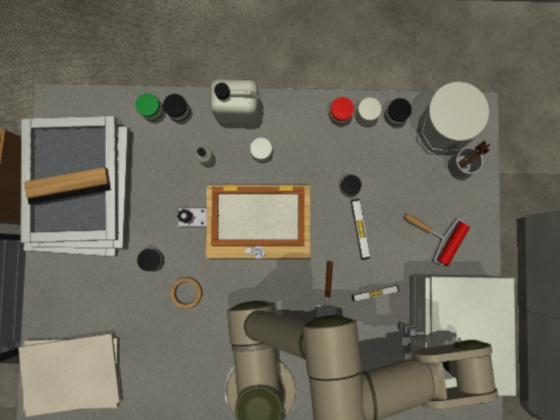

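```bash
python3 - <<'E'
from h import *
for cam in('side','top'):
    for n in ['plate_centre','thumb_grip','knob_centre','level_centre','bubble_mid']:
        print(cam,n,[(np.round(d['point'],1),round(d['conf'],2)) for d in env.tip_of(cam,n)][:4])
E
```

```text
side plate_centre [(array([209.7, 276.9]), 0.82)]
side thumb_grip [(array([207.8, 248.9]), 0.55)]
side knob_centre [(array([165.7, 271.9]), 0.65)]
side level_centre [(array([299.8, 280.3]), 0.77), (array([321.1, 205.7]), 0.58)]
side bubble_mid [(array([222.1, 340.5]), 0.24)]
top plate_centre [(array([215.6, 259.1]), 0.64)]
top thumb_grip [(array([252. , 256.9]), 0.59)]
top knob_centre [(array([219.1, 183.4]), 0.71)]
top level_centre [(array([292.9, 374.7]), 0.62), (array([227.3, 359.2]), 0.55)]
top bubble_mid [(array([151.6, 262.4]), 0.73)]
```

The side view shows the bed at about (215,278), the knob at (167,272), the large level at (300,280) and the small look-alike at (313,206). In the top view the bed is at (217,258), the thumb-piece at (252,257), the knob at (216,185) and the large level at (229,360).

```bash
cat >> h.py <<'E'
def tri(a,b):
    (o1,d1),(o2,d2)=ray('side',a),ray('top',b)
    A=np.stack([d1,-d2],1); s=np.linalg.lstsq(A,o2-o1,rcond=None)[0]
    p,q=o1+s[0]*d1,o2+s[1]*d2
    return (p+q)/2, np.linalg.norm(p-q)
E
python3 - <<'E'
from h import *
for n,a,b in [('plate',(209.7,276.9),(215.6,259.1)),('thumb',(207.8,248.9),(252,256.9)),('knob',(165.7,271.9),(219.1,183.4)),('level',(299.8,280.3),(227.3,359.2))]:
    print(n,*tri(a,b))
for cam in('side','top'):
    im=env.get_image(cam)
    for n in ['plate_centre','thumb_grip','knob_centre','level_centre','squeeze_bottle','ink_jar_a']:
        for d in env.silhouettes(cam,n):
            r=d['region'].astype(np.uint8); 
            (c,s,a)=cv2.minAreaRect(np.argwhere(r)[:,::-1].astype(np.float32))
            print(cam,n,round(d['conf'],2),np.round(d['point'],1),'rc',round(c[1],1),round(c[0],1),np.round(s,1),round(a,1))
    if cam=='top':
        cv2.imwrite('pics/topz.png',cv2.resize(im[170:280,160:380,::-1],None,fx=3.6,fy=3.6,interpolation=cv2.INTER_CUBIC))
    else: cv2.imwrite('pics/sidez.png',cv2.resize(im[150:320,190:360,::-1],None,fx=3.5,fy=3.5,interpolation=cv2.INTER_CUBIC))
E
```

```text
plate [0.56607336 0.01208515 0.08069033] 0.010278124420714577
thumb [0.45923414 0.01580945 0.09362217] 0.009830118952893412
knob [0.55951318 0.25156953 0.09509061] 0.009174503792072764
level [ 0.5408212  -0.31994206  0.02281086] 0.0020517669870751053
side plate_centre 0.89 [217.7 274.4] rc 212.2 276.6 [79.8 72.6] 85.6
side plate_centre 0.6 [301.9 277.8] rc 299.5 278.6 [15.3 68.3] 76.8
side level_centre 0.81 [299.4 278.6] rc 299.5 278.8 [16.4 68.5] 77.8
side level_centre 0.59 [310.2 203. ] rc 311.2 204.3 [29.6  7.8] 76.0
side squeeze_bottle 0.69 [182.2 325.3] rc 177.5 325.0 [31. 14.] 90.0
side ink_jar_a 0.86 [286.1 324.6] rc 285.5 325.0 [27. 22.] 90.0
side ink_jar_a 0.8 [159.5 236.3] rc 162.5 235.5 [21. 17.] 90.0
side ink_jar_a 0.65 [215.8 342.4] rc 215.2 340.8 [19.2 23.6] 8.1
side ink_jar_a 0.59 [236.4 284. ] rc 212.1 281.6 [61.7 59.9] 85.6
top plate_centre 0.66 [220.2 255.1] rc 220.5 244.0 [ 75. 132.] 90.0
top plate_centre 0.65 [251.1 256.2] rc 250.6 255.4 [19.3  6.1] 7.1
top thumb_grip 0.5 [252.3 254.3] rc 250.6 254.9 [18.4  6.3] 7.1
top knob_centre 0.68 [216.5 180.8] rc 214.5 184.5 [13. 13.] 90.0
top knob_centre 0.44 [227.8 361.1] rc 228.6 359.8 [60.4 10.4] 78.7
top level_centre 0.96 [228.3 360.7] rc 228.2 359.6 [61.3 10.4] 80.2
top level_centre 0.63 [291.2 375. ] rc 292.5 374.7 [ 6.9 46.3] 77.1
top squeeze_bottle 0.68 [153.5 205. ] rc 155.7 205.1 [20.1 16.5] 63.4
top squeeze_bottle 0.64 [150.4 263.3] rc 149.0 261.0 [24. 20.] 90.0
top ink_jar_a 0.91 [260.2 151.1] rc 259.0 150.5 [22. 23.] 90.0
top ink_jar_a 0.83 [183.7 352.9] rc 184.5 350.0 [19.1 20.5] 45.0
top ink_jar_a 0.59 [148.4 262.9] rc 149.0 261.0 [23.3 21.5] 63.4
```

View pics/topz.png

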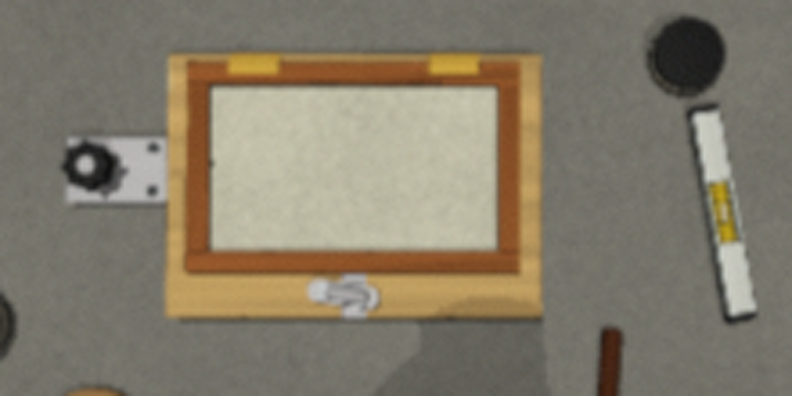

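View pics/sidez.png

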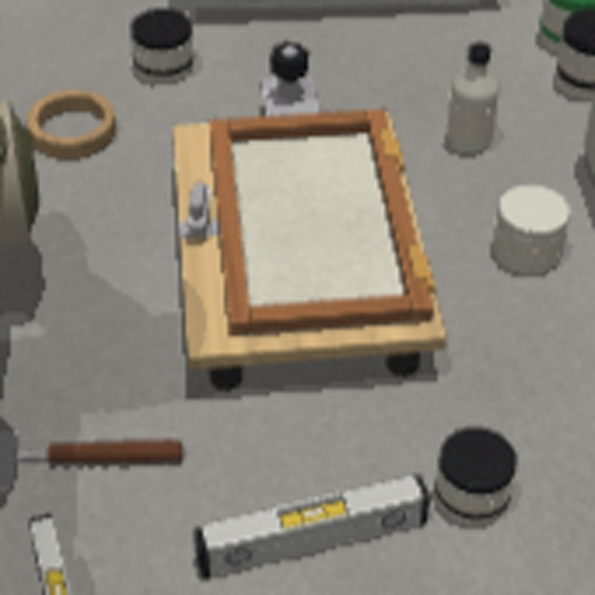

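```bash
cat > fit.py <<'E'
from h import *
from scipy.optimize import least_squares
T=lambda c,r:(170+r/3.6-.36,160+c/3.6-.36)
S=lambda c,r:(150+r/3.5-.36,190+c/3.5-.36)
F=.078;B=.056
obs=[]
for (sx,sy),t,s in [((1,1),(186,61),(211,122)),((1,-1),(519,61),(382,110)),((-1,-1),(519,272),(433,312)),((-1,1),(186,272),(229,325))]:
    obs.append(('top',(sx*.095,sy*.15,F),T(*t)))
# side: left=-x (front), top = +y
for (sx,sy),s in [((-1,1),(211,122)),((1,1),(382,110)),((1,-1),(433,312)),((-1,-1),(229,327))]:
    obs.append(('side',(sx*.095,sy*.15,F),S(*s)))
for (sx,sy),t in [((1,1),(166,54)),((1,-1),(542,54)),((-1,-1),(542,318)),((-1,1),(166,318))]:
    obs.append(('top',(sx*.12,sy*.17,B),T(*t)))
for (sx,sy),s in [((-1,1),(174,126)),((1,-1),(444,340)),((-1,-1),(188,358))]:
    obs.append(('side',(sx*.12,sy*.17,B),S(*s)))
def W(p,b):
    c,s=np.cos(p[2]),np.sin(p[2]); return np.array([p[0]+c*b[0]-s*b[1],p[1]+s*b[0]+c*b[1],b[2]])
def res(p,cams=('side','top')):
    return np.concatenate([proj(c,W(p,b))-np.array(o) for c,b,o in obs if c in cams])
if __name__=='__main__':
  for cams in (('side',),('top',),('side','top')):
    r=least_squares(res,[.56,.01,0],args=(cams,),loss='soft_l1'); print(cams,np.round(r.x,4),np.round(r.fun.reshape(-1,2),1).tolist())
E
python3 fit.py
```

```text
('side',) [0.5642 0.0167 0.0054] [[-0.4, -1.5], [0.2, -0.2], [-0.2, -1.7], [-0.5, -2.1], [0.1, 2.5], [0.4, 3.3], [0.4, 2.3]]
('top',) [0.5633 0.0165 0.0205] [[2.4, -0.1], [2.1, 0.2], [2.2, 0.6], [2.6, -0.5], [-2.4, 0.4], [-2.7, -0.5], [-2.8, 0.1], [-2.4, -0.2]]
('side', 'top') [0.5643 0.0166 0.0147] [[1.8, 0.1], [2.1, 0.3], [2.2, 0.4], [2.0, -0.7], [-0.2, -1.8], [0.1, -0.6], [-0.4, -1.3], [-0.3, -1.6], [-3.0, 0.6], [-2.7, -0.3], [-2.8, -0.2], [-3.0, -0.4], [0.3, 2.2], [0.2, 3.8], [0.7, 2.9]]
```

```bash
sed -i 's/def res(p/def res0(p/; ' fit.py; cat > fit2.py <<'E'
from fit import *
def res(p,cams):
    return np.concatenate([proj(c,W(p,np.array(b)+(np.array([p[3],0,0]) if b[2]==B else 0)))-np.array(o) for c,b,o in obs if c in cams])
for cams in (('side',),('top',),('side','top')):
    r=least_squares(res,[.56,.01,0,-.015],args=(cams,),loss='soft_l1'); print(cams,np.round(r.x,4),np.round(r.fun.reshape(-1,2),1).tolist())
p=r.x
# thumb & knob & level
print('pivot pred',W(p,(-.115,0,.07)))
for b in [(-.115,0,.06),(-.115,.004,.08),(-.115,.04,.065),(0,.235,.085)]:
    print(b,W(p,b),'side',proj('side',W(p,b)),'top',proj('top',W(p,b)))
o,d=ray('top',(228.4,359.8)); print('level top z.042',onz('top',(228.2,359.7),.04), 'side',onz('side',(299.5,278.7),.021))
# level ends
for c,r_ in [((705,108),0),((739,317),0)]: print(onz('top',T(*c),.042))
for c in [(418,478),(202,533),(428,492),(206,552)]: print('s',onz('side',S(*c),.042))
E
python3 fit2.py
```

```text
('side',) [ 0.5691  0.0171  0.0115 -0.0144] [[-0.4, -0.4], [-0.0, 0.8], [-0.5, 0.0], [-0.6, -0.3], [0.3, -0.2], [0.4, 0.7], [0.7, -0.3]]
('top',) [ 0.5708  0.0166  0.0182 -0.016 ] [[-0.1, 0.0], [-0.1, 0.2], [-0.0, 0.5], [0.2, -0.5], [0.0, 0.5], [-0.0, -0.4], [-0.1, -0.0], [0.1, -0.3]]
('side', 'top') [ 0.57    0.0168  0.0156 -0.0153] [[0.1, 0.1], [0.3, 0.3], [0.4, 0.4], [0.3, -0.6], [-0.3, -0.3], [-0.0, 0.9], [-0.6, 0.5], [-0.5, 0.2], [-0.1, 0.5], [0.1, -0.3], [0.1, -0.2], [0.0, -0.5], [0.4, -0.4], [0.3, 0.9], [0.9, -0.1]]
pivot pred [0.4550029  0.01497895 0.07      ]
(-0.115, 0, 0.06) [0.4550029  0.01497895 0.06      ] side [215.21851466 246.66739929] top [251.77168953 257.70387911]
(-0.115, 0.004, 0.08) [0.4549406  0.01897847 0.08      ] side [210.23723773 246.36048095] top [251.78090136 256.14799773]
(-0.115, 0.04, 0.065) [0.45437987 0.0549741  0.065     ] side [206.56980793 245.99469507] top [251.76560346 245.24559595]
(0, 0.235, 0.085) [0.5663286  0.25174168 0.085     ] side [167.7545597  272.45906147] top [215.7493244  184.13794603]
level top z.042 [ 0.53804323 -0.31902609  0.04      ] side [ 0.53532508 -0.31721616  0.021     ]
[ 0.63237603 -0.30415502  0.042     ]
[ 0.44128597 -0.33643574  0.042     ]
s [ 0.62888771 -0.29269413  0.042     ]
s [ 0.44265617 -0.3320757   0.042     ]
s [ 0.63508492 -0.30783844  0.042     ]
s [ 0.44516263 -0.3506845   0.042     ]
```

```bash
cat > m.py <<'E'
from h import *
P=np.array([.5700,.0168,.0156])
def W(b):
    c,s=np.cos(P[2]),np.sin(P[2]); b=np.array(b,float); return np.array([P[0]+c*b[0]-s*b[1],P[1]+s*b[0]+c*b[1],b[2]])
def to(target,angdeg=None):
    "rows numbers (mm, rad) from current pose to world TCP target with tool-x heading angdeg"
    o=env.observe(); R=o['tool_rot']; d=R.T@(np.array(target)-o['position'])*1000
    a=np.degrees(np.arctan2(R[1,0],R[0,0])); s=0 if angdeg is None else np.radians((a-angdeg+180)%360-180)
    print('t',round(o['time_s'],2),'pos',np.round(o['position'],4),'head',round(a,2),'q6',round(o['q'][5],1),'F',np.round(o['ft_force'],1),'w',round(o['grip_width'],4),'-> shift',np.round(d,1),'spin',round(s,3))
E
python3 - <<'E'
from m import *
from itertools import product
a=0.0
def btn(u,v,z,th): # u across, v along nose, cw th
    return W((-.115+np.cos(th)*u+np.sin(th)*v, np.cos(th)*v-np.sin(th)*u, z))
for cam,off,sc,fn in (('side',(190,225,230,275),12,'thS'),('top',(235,280,235,275),14,'thT')):
    im=env.get_image(cam).astype(np.float32)
    for i in range(1): im=im
    r0,r1,c0,c1=off
    z=cv2.resize(im[r0:r1,c0:c1].astype(np.uint8),None,fx=sc,fy=sc,interpolation=cv2.INTER_CUBIC)
    z=z[:,:,::-1].copy(); z2=z.copy()
    th=0.15
    for zz,col in ((.104,(0,0,255)),(.084,(255,0,0))):
        pts=[(-.006,-.014),(.006,-.014),(.006,.022),(-.006,.022)] if zz>.1 else [(-.01,0),(.01,0),(.01,.03),(0,.04),(-.01,.03)]
        q=np.array([((proj(cam,btn(u,v,zz,th))-np.array([r0,c0])+.5)*sc)[::-1] for u,v in pts]).astype(int)
        cv2.polylines(z2,[q],True,col,1)
    cv2.imwrite(f'pics/{fn}.png',np.hstack([z,z2])); print(z.shape)
E
```

```text
(420, 540, 3)
(630, 560, 3)
```

View pics/thS.png

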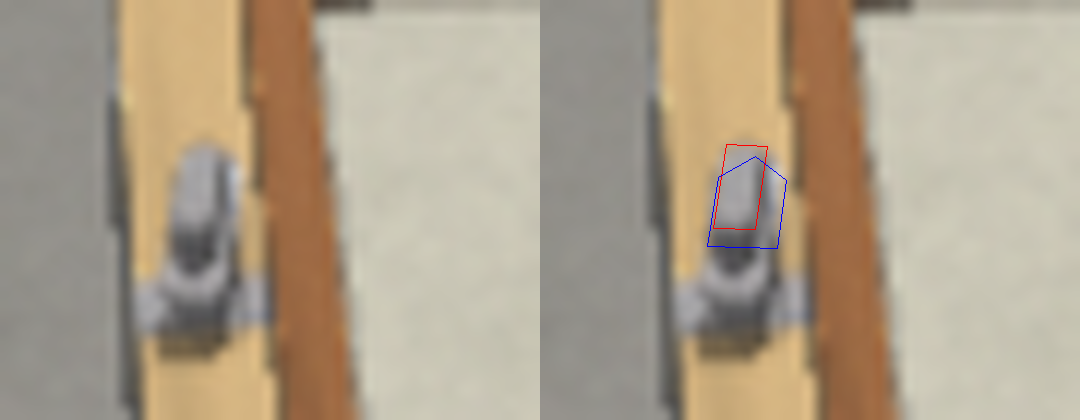

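View pics/thT.png

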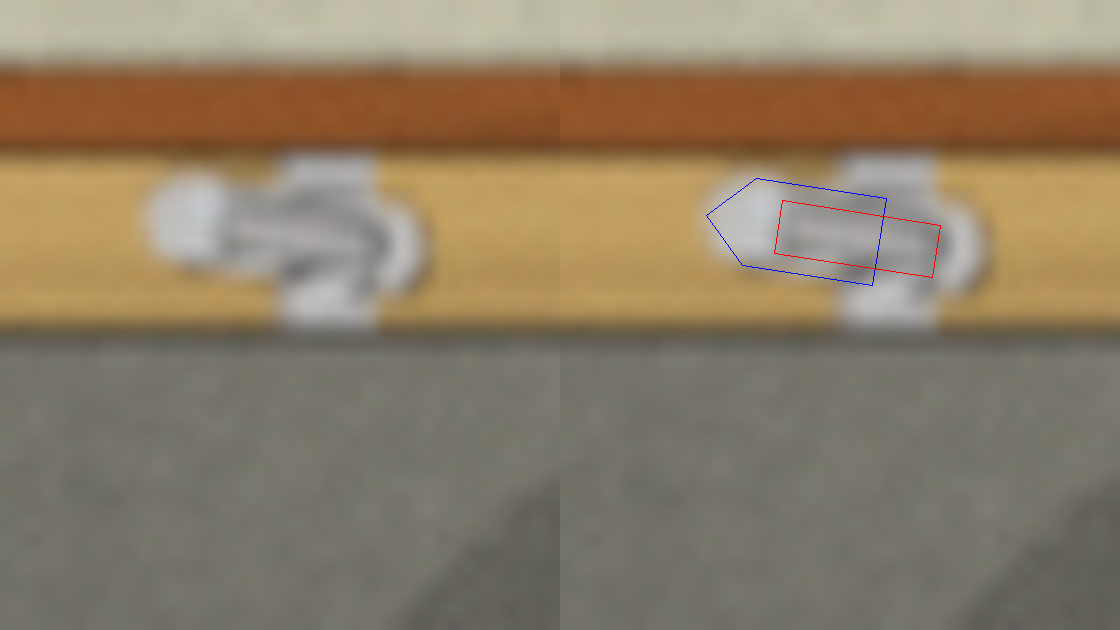

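```bash
python3 - <<'E'
from m import *
p=W((-.115,0.002,0)); p[2]=.15; print(p); to(p,82)
E
```

```text
[0.45498279 0.01700583 0.15      ]
t 1.4 pos [ 0.1843 -0.5182  0.2313] head 19.58 q6 -12.3 F [-0.3  0.4  0.2] w 0.0857 -> shift [ 434.4 -413.5   81.3] spin -1.089
```

>>> move_arm(moves=[[36,-34,0,-0.09],[72,-69,0,-0.18],[109,-103,0,-0.27],[145,-138,0,-0.36],[181,-172,0,-0.45],[217,-207,0,-0.54],[253,-241,0,-0.63],[290,-276,0,-0.73],[326,-310,0,-0.82],[362,-345,0,-0.91],[398,-379,20,-1.0],[434,-413,50,-1.09],[434,-413,81,-1.09],[434,-413,81,-1.09],[434,-413,81,-1.09],[434,-413,81,-1.09]], grip=0.5, grip_force=40)

```text
time_s: 3.0
position: [0.4554, 0.0153, 0.152]
tool_rot: [[0.14, 0.99, 0.003], [0.99, -0.14, -0.001], [-0.0, 0.003, -1.0]]
ft_force: [0.0, -0.4, 0.2]
grip_width: 0.0424
```

```bash
python3 - <<'E'
from m import *
p=W((-.115,0.002,0)); p[2]=.088; to(p,82)
E
```

```text
t 3.0 pos [0.4554 0.0153 0.152 ] head 81.95 q6 -5.0 F [ 0.  -0.4  0.2] w 0.0424 -> shift [ 1.6 -0.8 64. ] spin -0.001
```

>>> move_arm(moves=[[1,0,25,0],[1,0,50,0],[1,0,60,0],[1,0,64,0],[1,0,64,0]])

```text
time_s: 3.5
position: [0.4554, 0.0169, 0.0871]
tool_rot: [[0.139, 0.99, 0.001], [0.99, -0.139, -0.0], [-0.0, 0.001, -1.0]]
ft_force: [-0.2, -0.8, 0.3]
grip_width: 0.0427
```

>>> move_arm(moves=[[0,0,0,0],[0,0,0,0],[0,0,0,0],[0,0,0,0],[0,0,0,0],[0,0,0,0]], grip=1.0, grip_force=40)

```text
time_s: 4.1
position: [0.4547, 0.0174, 0.0873]
tool_rot: [[0.138, 0.99, 0.0], [0.99, -0.138, -0.0], [-0.0, 0.0, -1.0]]
ft_force: [-2.8, -0.3, 8.1]
grip_width: 0.0109
```

```bash
python3 - <<'E'
from m import *
save('side','s1.png');im=env.get_image('side')
cv2.imwrite('pics/s1z.png',cv2.resize(im[120:280,190:350,::-1],None,fx=3.5,fy=3.5,interpolation=cv2.INTER_CUBIC))
p=W((-.115,0.0,0)); p[2]=.088; to(p,2)
E
```

```text
t 4.2 pos [0.4547 0.0174 0.0873] head 82.06 q6 -4.8 F [-3.4 -0.6  8.5] w 0.0108 -> shift [-2.3  0.7 -0.7] spin 1.397
```

View pics/s1z.png

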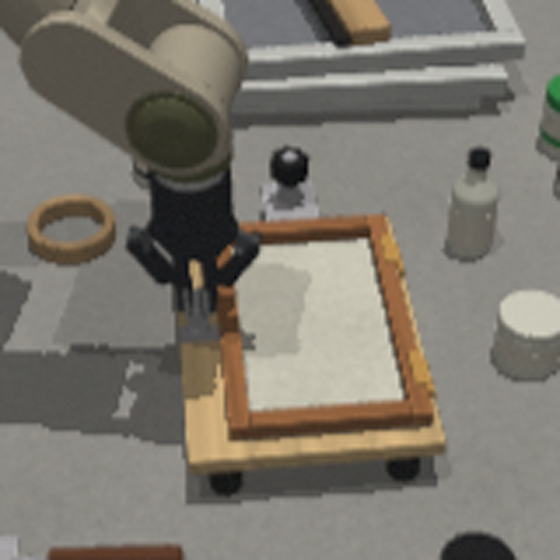

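>>> move_arm(moves=[[0,0,-1.5,0.1],[0,0,-1.5,0.24],[0,0,-1.5,0.38],[0,0,-1.5,0.52],[0,0,-1.5,0.66],[0,0,-1.5,0.8],[0,0,-1.5,0.94],[0,0,-1.5,1.08],[-1,0.5,-1.5,1.22],[-1,0.5,-1.5,1.33],[-1,0.5,-1.5,1.4],[-1,0.5,-1.5,1.41],[-1,0.5,-1.5,1.41]])

```text
time_s: 5.5
position: [0.4544, 0.0174, 0.0874]
tool_rot: [[1.0, 0.021, -0.002], [0.021, -1.0, 0.002], [-0.002, -0.002, -1.0]]
ft_force: [-0.0, 6.5, -7.3]
grip_width: 0.0107
```

```bash
python3 - <<'E'
from m import *
im=env.get_image('top')
cv2.imwrite('pics/t2z.png',cv2.resize(im[170:290,170:330,::-1],None,fx=4,fy=4,interpolation=cv2.INTER_CUBIC))
im=env.get_image('side')
cv2.imwrite('pics/s2z.png',cv2.resize(im[120:280,190:350,::-1],None,fx=3.5,fy=3.5,interpolation=cv2.INTER_CUBIC))
to(env.observe()['position'],2)
E
```

```text
t 5.6 pos [0.4544 0.0174 0.0874] head 1.24 q6 75.9 F [-0.9  4.7 -7.2] w 0.0111 -> shift [0. 0. 0.] spin -0.013
```

View pics/t2z.png

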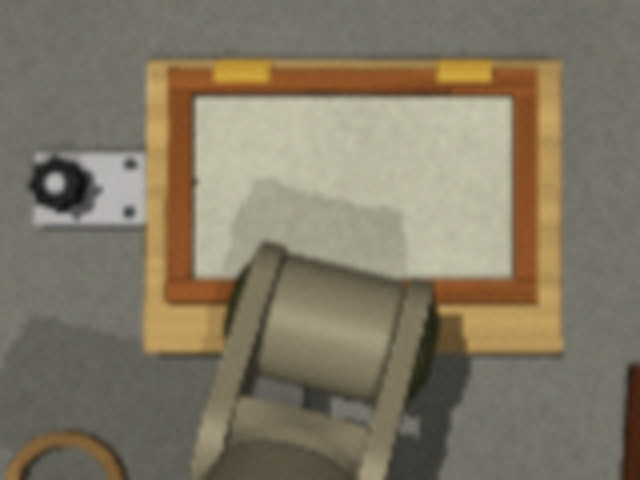

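View pics/s2z.png

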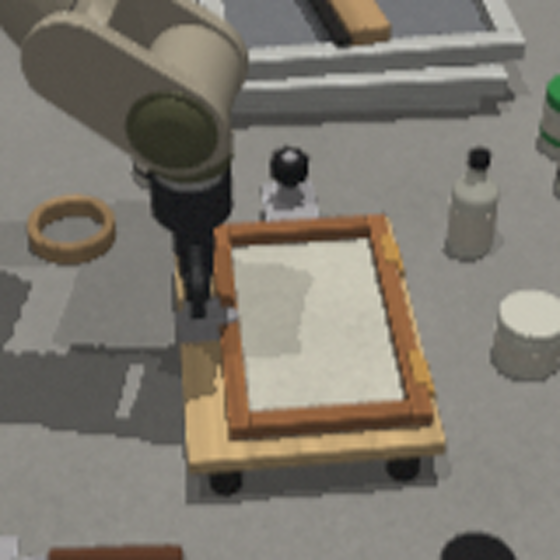

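>>> move_arm(moves=[[0,0,0,0],[0,0,0,0],[0,0,-10,0],[0,0,-40,0],[0,0,-80,0],[0,0,-80,0]], grip=0.4)

```text
time_s: 6.2
position: [0.4575, 0.0158, 0.1729]
tool_rot: [[1.0, 0.022, 0.01], [0.022, -1.0, -0.002], [0.01, 0.003, -1.0]]
ft_force: [0.9, 0.5, -0.4]
grip_width: 0.0512
```

```bash
python3 - <<'E'
from m import *
to((.538,-.319,.11),10.4)
E
```

```text
t 6.2 pos [0.4575 0.0158 0.1729] head 1.25 q6 75.9 F [ 0.9  0.5 -0.4] w 0.0512 -> shift [ 72.5 336.3  64.5] spin -0.16
```

>>> move_arm(moves=[[9,42,0,-0.02],[18,84,0,-0.04],[27,126,0,-0.06],[36,168,0,-0.08],[45,210,0,-0.1],[54,252,10,-0.12],[63,294,30,-0.14],[72,336,50,-0.16],[72,336,60,-0.16],[72,336,64,-0.16],[72,336,64,-0.16]])

```text
time_s: 7.3
position: [0.5344, -0.317, 0.1038]
tool_rot: [[0.983, 0.181, -0.001], [0.181, -0.983, 0.001], [-0.001, -0.001, -1.0]]
ft_force: [0.0, 0.5, 0.7]
grip_width: 0.0512
```

```bash
python3 - <<'E'
from m import *
im=env.get_image('top')
cv2.imwrite('pics/t3z.png',cv2.resize(im[170:290,200:400,::-1],None,fx=4,fy=4,interpolation=cv2.INTER_CUBIC))
im=env.get_image('side')
cv2.imwrite('pics/s3z.png',cv2.resize(im[170:340,190:360,::-1],None,fx=3.5,fy=3.5,interpolation=cv2.INTER_CUBIC))
to((.538,-.319,.013),10.4)
E
```

```text
t 7.4 pos [ 0.5349 -0.3171  0.1049] head 10.48 q6 38.0 F [0.4 0.  0.9] w 0.0514 -> shift [ 2.7  2.4 91.9] spin 0.001
```

View pics/t3z.png

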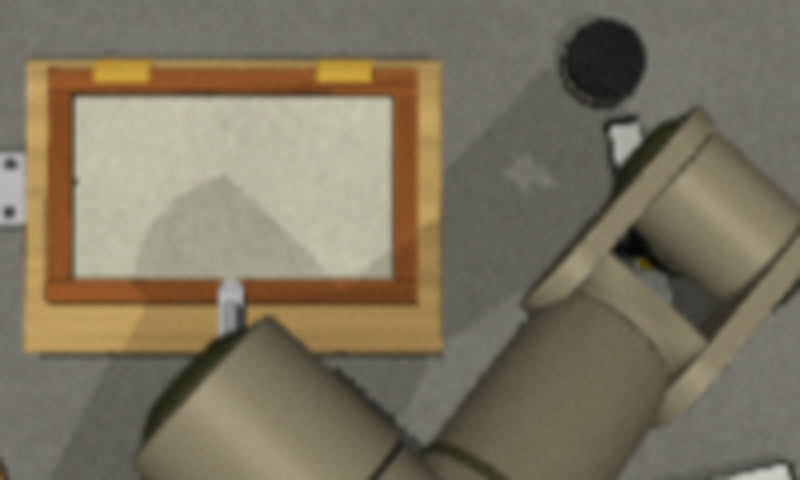

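View pics/s3z.png

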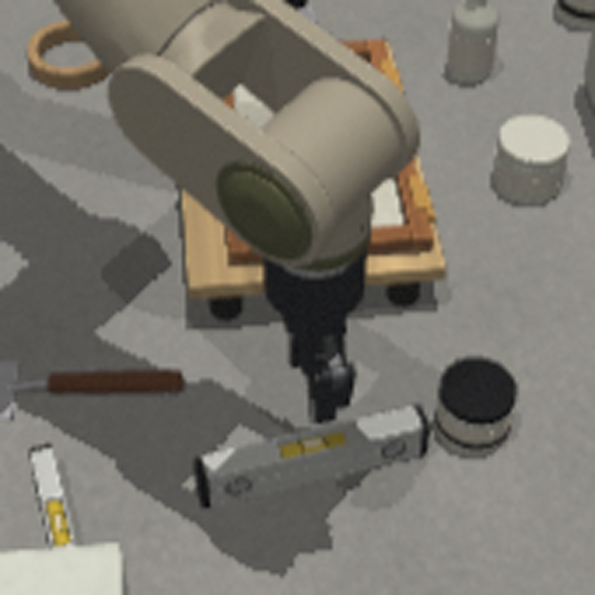

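>>> move_arm(moves=[[2,1,35,0],[2,1,65,0],[2,1,80,0],[2,1,88,0],[2,1,88,0],[2,1,88,0]])

```text
time_s: 8.0
position: [0.5373, -0.3187, 0.0172]
tool_rot: [[0.983, 0.181, 0.002], [0.181, -0.983, -0.001], [0.001, 0.002, -1.0]]
ft_force: [0.4, -0.3, 0.4]
grip_width: 0.0512
```

>>> move_arm(moves=[[0,0,0,0],[0,0,0,0],[0,0,0,0],[0,0,0,0],[0,0,0,0],[0,0,0,0]], grip=1.0, grip_force=50)

```text
time_s: 8.6
position: [0.5372, -0.3191, 0.017]
tool_rot: [[0.984, 0.181, 0.002], [0.181, -0.984, -0.001], [0.001, 0.002, -1.0]]
ft_force: [0.5, 0.8, 6.2]
grip_width: 0.0231
```

```bash
python3 - <<'E'
from m import *
im=env.get_image('side')
cv2.imwrite('pics/s4z.png',cv2.resize(im[170:340,190:360,::-1],None,fx=3.5,fy=3.5,interpolation=cv2.INTER_CUBIC))
to((.538,-.319,.15),10.4)
E
```

```text
t 8.65 pos [ 0.5372 -0.3191  0.017 ] head 10.42 q6 38.0 F [-0.4  0.8  6.3] w 0.0229 -> shift [   1.     0.3 -133. ] spin 0.0
```

View pics/s4z.png

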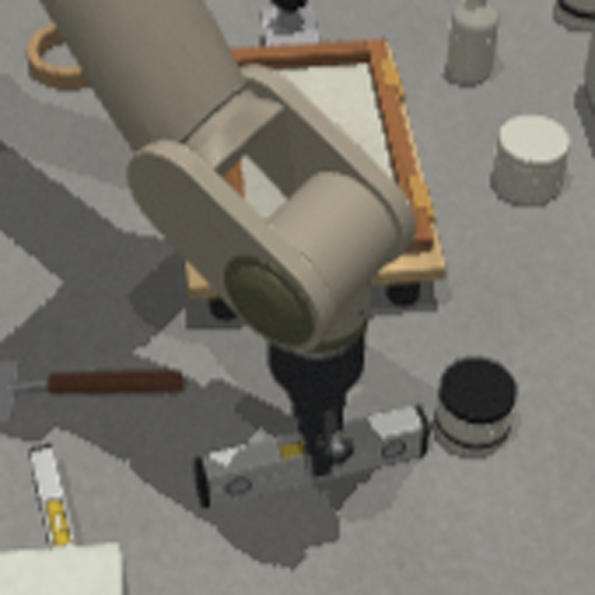

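>>> move_arm(moves=[[0,0,-15,0],[0,0,-45,0],[0,0,-80,0],[0,0,-115,0],[0,0,-140,0],[0,0,-140,0],[0,0,-140,0]])

```text
time_s: 9.35
position: [0.5363, -0.3183, 0.1548]
tool_rot: [[0.984, 0.181, -0.001], [0.181, -0.984, 0.001], [-0.001, -0.001, -1.0]]
ft_force: [-0.1, 0.3, -2.5]
grip_width: 0.0229
```

```bash
python3 - <<'E'
from m import *
c=W((0,0,.15)); to(c,90.9)
E
```

```text
t 9.35 pos [ 0.5363 -0.3183  0.1548] head 10.41 q6 38.0 F [-0.1  0.3 -2.5] w 0.0229 -> shift [  93.7 -323.5    5.1] spin -1.405
```

>>> move_arm(moves=[[3,-10,0,-0.05],[9,-30,0,-0.14],[16,-54,0,-0.24],[23,-81,0,-0.35],[31,-108,0,-0.47],[39,-135,0,-0.59],[47,-162,0,-0.71],[55,-189,0,-0.83],[63,-216,0,-0.95],[71,-243,0,-1.07],[79,-270,0,-1.18],[86,-297,0,-1.29],[91,-315,0,-1.37],[94,-323,0,-1.4],[94,-323,0,-1.4],[94,-323,0,-1.4]])

```text
time_s: 10.95
position: [0.5706, 0.0154, 0.155]
tool_rot: [[-0.009, 1.0, -0.001], [1.0, 0.009, -0.0], [-0.0, -0.001, -1.0]]
ft_force: [-0.5, 0.0, -4.0]
grip_width: 0.0232
```

```bash
python3 - <<'E'
from m import *
c=W((0,0,.077)); to(c,90.9)
im=env.get_image('side')
cv2.imwrite('pics/s5z.png',cv2.resize(im[100:270,190:360,::-1],None,fx=3.5,fy=3.5,interpolation=cv2.INTER_CUBIC))
E
```

```text
t 10.95 pos [0.5706 0.0154 0.155 ] head 90.52 q6 -10.8 F [-0.5  0.  -4. ] w 0.0232 -> shift [ 1.4 -0.5 78. ] spin -0.007
```

View pics/s5z.png

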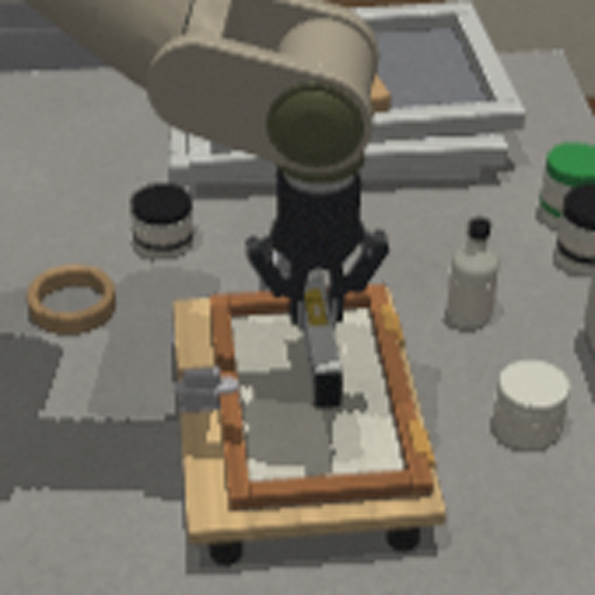

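>>> move_arm(moves=[[1,0,30,0],[1,0,55,0],[1,0,68,0],[1,0,73,0],[1,0,75,0],[1,0,75,0]])

```text
time_s: 11.6
position: [0.5711, 0.0166, 0.0813]
tool_rot: [[-0.01, 1.0, 0.001], [1.0, 0.01, -0.0], [-0.0, 0.001, -1.0]]
ft_force: [-0.2, -0.4, -1.4]
grip_width: 0.0233
```

>>> move_arm(moves=[[0,0,1.5,0],[0,0,3,0],[0,0,3,0],[0,0,3,0]])

```text
time_s: 12.0
position: [0.5708, 0.0171, 0.078]
tool_rot: [[-0.011, 1.0, 0.0], [1.0, 0.011, -0.0], [-0.0, 0.0, -1.0]]
ft_force: [-0.2, -0.3, -2.0]
grip_width: 0.0232
```

>>> move_arm(moves=[[0,0,1,0],[0,0,2,0],[0,0,2,0]])

```text
time_s: 12.3
position: [0.5709, 0.0171, 0.0765]
tool_rot: [[-0.011, 1.0, 0.001], [1.0, 0.011, -0.0], [-0.0, 0.001, -1.0]]
ft_force: [-2.6, 0.9, 3.8]
grip_width: 0.023
```

Contact. Opening gently.

>>> move_arm(moves=[[0,0,0,0],[0,0,0,0],[0,0,0,0],[0,0,0,0],[0,0,-20,0],[0,0,-50,0],[0,0,-80,0],[0,0,-80,0]], grip=0.35)

```text
time_s: 13.1
position: [0.5725, 0.0168, 0.1597]
tool_rot: [[-0.011, 1.0, 0.007], [1.0, 0.011, -0.001], [-0.001, 0.007, -1.0]]
ft_force: [0.1, 0.5, -0.2]
grip_width: 0.0557
```

```bash
python3 - <<'E'
from m import *
k=W((0,.235,.15)); to(k,-300)
o=env.observe(); print(o['q'])
E
```

```text
t 13.1 pos [0.5725 0.0168 0.1597] head 90.64 q6 -10.8 F [ 0.1  0.5 -0.2] w 0.0557 -> shift [235.   -3.6   9.3] spin 0.535
[-1.01567464e+01  2.73027880e+01  7.76783840e+01 -1.14526433e-03
  7.45874265e+01 -1.07926546e+01]
```

>>> move_arm(moves=[[5,0,0,-0.1],[15,0,0,-0.25],[28,0,0,-0.4],[41,0,0,-0.55],[54,0,0,-0.7],[67,0,0,-0.85],[80,0,0,-1.0],[93,-1,0,-1.15],[106,-1,0,-1.3],[119,-1,0,-1.45],[132,-2,0,-1.6],[145,-2,0,-1.75],[158,-2,0,-1.9],[171,-2,0,-2.05],[184,-3,0,-2.2],[197,-3,0,-2.35],[210,-3,0,-2.5],[222,-3,0,-2.62],[232,-3,0,-2.72],[235,-3,0,-2.8]], grip=0.15)

```text
time_s: 15.1
position: [0.5648, 0.2529, 0.1548]
tool_rot: [[-0.32, -0.947, -0.001], [-0.947, 0.32, -0.0], [0.0, 0.001, -1.0]]
ft_force: [-0.2, -0.1, 0.0]
grip_width: 0.0725
```

```bash
cat > look.py <<'E'
from m import *
import sys
n=sys.argv[1]
T=np.zeros((420,560,3));S=T.copy();N=int(sys.argv[2]) if len(sys.argv)>2 else 1
for i in range(N):
    T+=env.get_image('top');S+=env.get_image('side')
T/=N;S/=N
np.savez(f'pics/{n}.npz',T=T,S=S)
cv2.imwrite(f'pics/t{n}.png',cv2.resize(T[170:280,170:330,::-1].astype(np.uint8),None,fx=5,fy=5,interpolation=cv2.INTER_CUBIC))
cv2.imwrite(f'pics/s{n}.png',cv2.resize(S[140:280,200:340,::-1].astype(np.uint8),None,fx=4,fy=4,interpolation=cv2.INTER_CUBIC))
k=W((0,.235,.074)); to(k,-105)
E
python3 look.py A
```

```text
t 15.2 pos [0.5649 0.2524 0.1549] head -108.86 q6 -148.0 F [-0.2 -0.9 -0.4] w 0.0723 -> shift [ 0.1 -1.6 80.9] spin -0.067
```

View pics/tA.png

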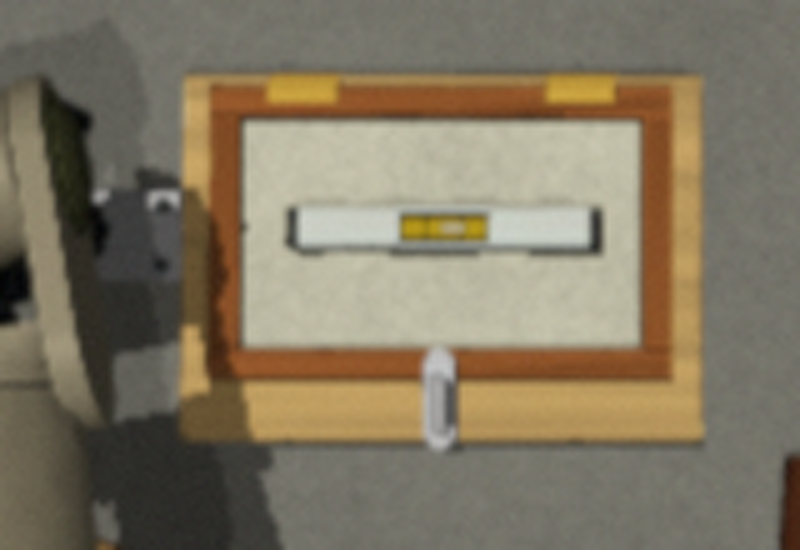

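View pics/sA.png

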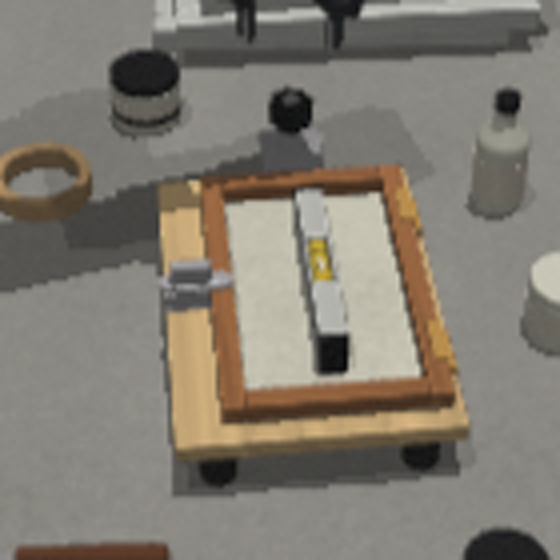

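```bash
cat > bub.py <<'E'
from m import *
import sys
n=sys.argv[1]; d=np.load(f'pics/{n}.npz'); T,S=d['T'],d['S']
# top: vial rows 212-219, cols 245-272
a=cv2.resize(T[208:223,225:293,::-1].astype(np.uint8),None,fx=11,fy=11,interpolation=cv2.INTER_CUBIC)
cv2.imwrite(f'pics/bt{n}.png',a)
b=cv2.resize(S[184:238,268:292,::-1].astype(np.uint8),None,fx=11,fy=11,interpolation=cv2.INTER_CUBIC)
cv2.imwrite(f'pics/bs{n}.png',b)
print('blue top'); 
for r in (214,215,216): print(r,T[r,244:274,2].astype(int).tolist())
print('red',T[215,244:274,0].astype(int).tolist())
E
python3 bub.py A; python3 - <<'E'
import sys; sys.path.insert(0,'.')
from m import *
for cam in('top','side'):
    print(cam,[(np.round(d['point'],1),round(d['conf'],2)) for d in env.tip_of(cam,'bubble_mid')][:3],[(np.round(d['point'],1),round(d['conf'],2)) for d in env.tip_of(cam,'level_centre')][:3])
E
```

```text
blue top
214 [194, 194, 194, 194, 191, 164, 66, 26, 23, 27, 21, 23, 29, 39, 64, 82, 84, 83, 69, 41, 25, 28, 40, 115, 186, 196, 197, 194, 196, 196]
215 [193, 193, 194, 195, 194, 163, 65, 30, 26, 30, 28, 28, 29, 48, 93, 120, 128, 124, 104, 48, 31, 27, 47, 117, 186, 197, 197, 195, 197, 195]
216 [195, 195, 196, 195, 196, 167, 67, 29, 26, 26, 24, 25, 28, 37, 72, 96, 99, 99, 82, 37, 28, 25, 41, 120, 186, 200, 198, 200, 198, 199]
red [200, 202, 201, 201, 200, 182, 155, 177, 179, 180, 169, 158, 176, 176, 173, 174, 178, 175, 169, 165, 179, 177, 169, 166, 196, 203, 202, 200, 203, 200]
top [(array([298.2, 324.6]), 0.57)] [(array([215.3, 260.4]), 0.86), (array([293.5, 374. ]), 0.64)]
side [] [(array([209.6, 281.3]), 0.64), (array([318.7, 205.4]), 0.45)]
```

View pics/btA.png

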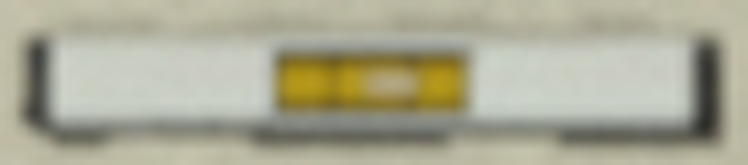

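View pics/bsA.png

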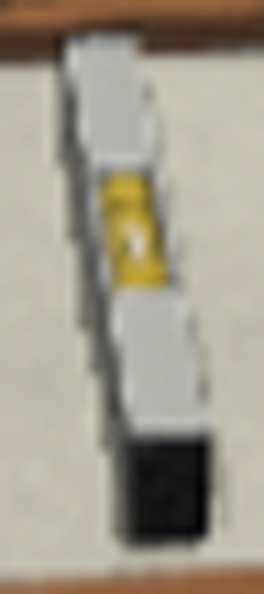

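>>> move_arm(moves=[[0,-1.5,30,0],[0,-1.5,60,0],[0,-1.5,74,0],[0,-1.5,80,0],[0,-1.5,80,0]])

```text
time_s: 15.9
position: [0.5666, 0.2513, 0.0754]
tool_rot: [[-0.325, -0.946, -0.001], [-0.946, 0.325, -0.0], [0.0, 0.001, -1.0]]
ft_force: [0.9, 0.5, -0.8]
grip_width: 0.0729
```

>>> move_arm(moves=[[0,0,0,0],[0,0,0,0],[0,0,0,0],[0,0,0,0],[0,0,0,0]], grip=1.0, grip_force=40)

```text
time_s: 16.4
position: [0.5653, 0.2522, 0.0774]
tool_rot: [[-0.324, -0.946, -0.002], [-0.946, 0.324, 0.001], [-0.0, 0.002, -1.0]]
ft_force: [-9.0, 1.3, 9.0]
grip_width: 0.0418
```

>>> move_arm(moves=[[0,0,0,0.1],[0,0,0,0.22],[0,0,0,0.34],[0,0,0,0.46],[0,0,0,0.58],[0,0,0,0.7],[0,0,0,0.82],[0,0,0,0.94],[0,0,0,1.06],[0,0,0,1.18],[0,0,0,1.3],[0,0,0,1.42],[0,0,0,1.54],[0,0,0,1.66],[0,0,0,1.75],[0,0,0,1.75],[0,0,0,1.75],[0,0,0,1.75],[0,0,0,1.75],[0,0,0,1.75]])

```text
time_s: 18.4
position: [0.5642, 0.255, 0.0774]
tool_rot: [[-0.873, 0.487, -0.003], [0.487, 0.873, 0.006], [0.005, 0.004, -1.0]]
ft_force: [-12.8, 15.5, 9.5]
grip_width: 0.0418
```

>>> move_arm(moves=[[0,0,0,0],[0,0,0,0],[0,0,0,0],[0,0,0,0],[0,0,0,0],[0,0,0,0],[0,0,0,0],[0,0,0,0],[0,0,0,0],[0,0,0,0],[0,0,0,0],[0,0,0,0]])

```text
time_s: 19.6
position: [0.5642, 0.255, 0.0774]
tool_rot: [[-0.873, 0.487, -0.003], [0.487, 0.873, 0.006], [0.005, 0.004, -1.0]]
ft_force: [-12.7, 14.7, 8.5]
grip_width: 0.0414
```

```bash
python3 look.py B 4; python3 bub.py B
```

```text
t 20.0 pos [0.5642 0.255  0.0774] head 150.86 q6 -47.8 F [-13.   15.5   9.8] w 0.0417 -> shift [-3.5 -1.8  3.4] spin -1.818
blue top
214 [192, 193, 192, 192, 190, 166, 70, 29, 23, 23, 24, 31, 55, 80, 82, 81, 72, 46, 26, 23, 23, 23, 42, 111, 181, 194, 195, 195, 194, 194]
215 [192, 193, 193, 192, 191, 164, 74, 31, 28, 28, 29, 42, 84, 120, 124, 122, 106, 64, 32, 27, 27, 28, 44, 113, 181, 194, 195, 195, 194, 195]
216 [195, 194, 195, 195, 192, 166, 73, 30, 25, 26, 27, 36, 66, 95, 96, 96, 84, 48, 28, 26, 26, 25, 42, 115, 183, 197, 195, 196, 197, 197]
red [200, 200, 201, 200, 197, 178, 147, 176, 178, 177, 167, 151, 166, 174, 175, 174, 171, 160, 156, 176, 178, 178, 174, 175, 193, 199, 200, 201, 200, 201]
```

View pics/btB.png

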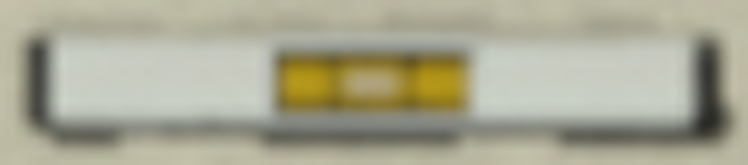

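View pics/sB.png

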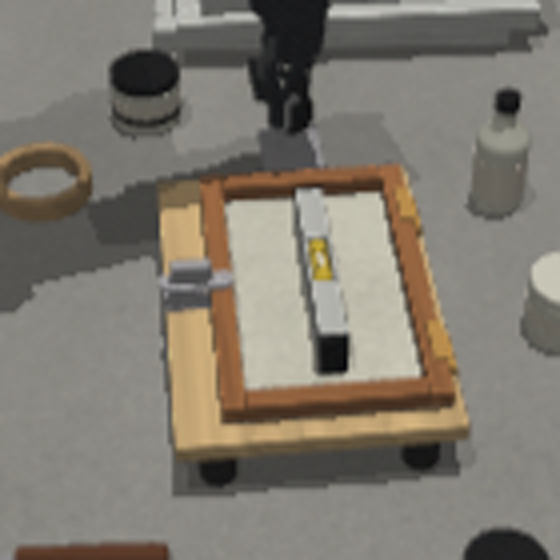

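>>> move_arm(moves=[[0,0,0,0],[0,0,0,0],[0,0,0,0],[0,0,-10,0],[0,0,-40,0],[0,0,-75,0],[0,0,-80,0],[0,0,-80,0],[0,0,-80,0],[0,0,-80,0],[0,0,-80,0],[0,0,-80,0],[0,0,-80,0],[0,0,-80,0],[0,0,-80,0],[0,0,-80,0]], grip=0.15)

```text
time_s: 21.6
position: [0.5666, 0.2515, 0.1559]
tool_rot: [[-0.873, 0.488, 0.0], [0.488, 0.873, 0.0], [-0.0, 0.0, -1.0]]
ft_force: [-0.2, -0.2, 0.2]
grip_width: 0.073
```

```bash
python3 look.py C 4; python3 bub.py C; python3 -c "
from m import *
p=W((0,-.045,.16)); to(p,90.9)"
```

```text
t 22.0 pos [0.5666 0.2515 0.1558] head 150.79 q6 -47.8 F [-0.3  0.6  0.2] w 0.0724 -> shift [ 0.4  0.1 81.8] spin -1.819
blue top
214 [193, 193, 194, 192, 192, 165, 71, 29, 25, 23, 22, 29, 57, 81, 82, 82, 73, 47, 24, 22, 24, 22, 41, 113, 182, 196, 195, 194, 195, 194]
215 [194, 193, 193, 193, 192, 166, 74, 32, 27, 29, 28, 41, 83, 121, 124, 122, 107, 64, 31, 30, 28, 29, 45, 115, 183, 195, 196, 196, 195, 194]
216 [195, 196, 196, 196, 195, 167, 73, 31, 25, 27, 26, 36, 67, 96, 99, 96, 83, 48, 27, 25, 26, 27, 42, 116, 183, 197, 197, 197, 198, 198]
red [201, 201, 201, 201, 199, 179, 147, 176, 179, 179, 167, 151, 166, 175, 175, 174, 171, 161, 156, 178, 180, 179, 174, 176, 194, 201, 201, 202, 201, 201]
t 22.0 pos [0.5666 0.2515 0.1558] head 150.79 q6 -47.8 F [-0.3  0.6  0.2] w 0.0724 -> shift [-140.  -242.2   -4.2] spin 1.045
```

View pics/tC.png

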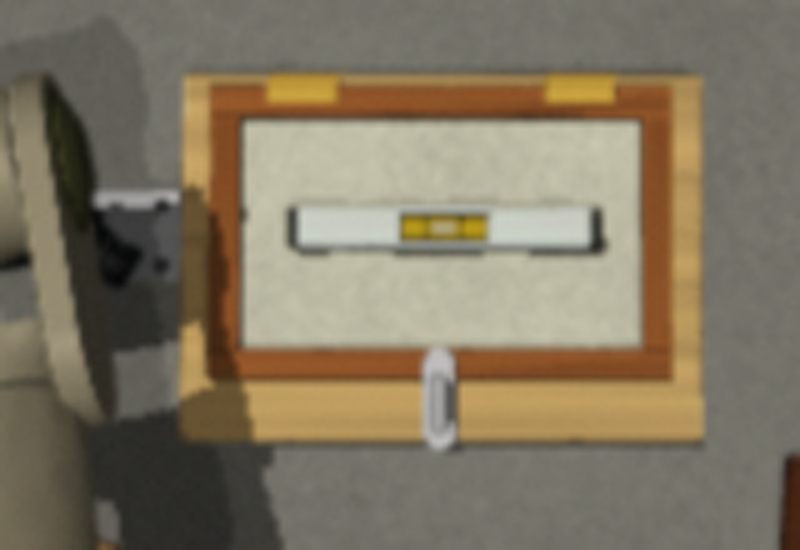

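```bash
python3 -c "
from m import *
print(onz('top',(215.4,258.5),.102), W((0,0,.102)), onz('side',(204.9,280),.102))
p=W((0,.042,.125)); p[0]+=0; print(p); to(p,90.9)"
```

```text
[0.57033365 0.0127891  0.102     ] [0.57   0.0168 0.102 ] [0.57148258 0.01220301 0.102     ]
[0.56934483 0.05879489 0.125     ]
t 22.0 pos [0.5666 0.2515 0.1558] head 150.79 q6 -47.8 F [-0.3  0.6  0.2] w 0.0724 -> shift [ -96.4 -166.9   30.8] spin 1.045
```

>>> move_arm(moves=[[-8,-14,0,0.1],[-20,-34,0,0.22],[-32,-56,0,0.34],[-45,-78,0,0.46],[-58,-100,0,0.58],[-71,-122,0,0.7],[-84,-144,0,0.82],[-94,-160,0,0.94],[-98,-168,5,1.04],[-98,-168,20,1.04],[-98,-168,30,1.04],[-98,-168,30,1.04]], grip=1.0)

```text
time_s: 23.2
position: [0.5695, 0.0572, 0.1245]
tool_rot: [[-0.021, 1.0, -0.003], [1.0, 0.021, 0.0], [0.0, -0.003, -1.0]]
ft_force: [-0.2, 0.0, 0.0]
grip_width: 0.0
```

```bash
python3 -c "
from m import *
to((.570,.057,.103),90.9)"
```

```text
t 23.2 pos [0.5695 0.0572 0.1245] head 91.23 q6 -7.3 F [-0.2  0.   0. ] w 0.0 -> shift [-0.3  0.5 21.5] spin 0.006
```

>>> move_arm(moves=[[0,0,10,0],[0,0,16,0],[0,0,19,0],[0,0,20,0],[0,0,21,0],[0,0,21,0]])

```text
time_s: 23.8
position: [0.5703, 0.0571, 0.1049]
tool_rot: [[-0.021, 1.0, 0.0], [1.0, 0.021, -0.0], [-0.0, 0.0, -1.0]]
ft_force: [-0.3, -1.0, 0.0]
grip_width: 0.0004
```

>>> move_arm(moves=[[0,0,1,0],[0,0,2,0],[0,0,3,0],[0,0,3,0]])

```text
time_s: 24.2
position: [0.5703, 0.057, 0.1021]
tool_rot: [[-0.021, 1.0, 0.001], [1.0, 0.021, -0.0], [-0.0, 0.001, -1.0]]
ft_force: [0.1, -0.2, 1.7]
grip_width: -0.0005
```

Touching.

>>> move_arm(moves=[[0,0,1,0],[0,0,2,0],[0,0,2,0]])

```text
time_s: 24.5
position: [0.5706, 0.0571, 0.102]
tool_rot: [[-0.021, 1.0, 0.003], [1.0, 0.021, -0.0], [-0.0, 0.003, -1.0]]
ft_force: [-6.0, 0.0, 17.8]
grip_width: -0.0001
```

>>> move_arm(moves=[[0,-0.8,-0.4,0],[0,-0.8,-0.4,0],[0,-0.8,-0.4,0],[0,-0.8,-0.4,0],[0,-0.8,-0.4,0],[0,-0.8,-0.4,0],[0,-0.8,-0.4,0],[0,-0.8,-0.4,0],[0,-0.8,-0.4,0],[0,-0.8,-0.4,0],[0,-0.8,-0.4,0],[0,-0.8,-0.4,0],[0,-0.8,-0.4,0],[0,-0.8,-0.4,0],[0,-0.8,-0.4,0],[0,-0.8,-0.4,0],[0,-0.8,-0.4,0],[0,-0.8,-0.4,0]])

```text
time_s: 26.3
position: [0.5703, 0.057, 0.102]
tool_rot: [[-0.021, 1.0, 0.004], [1.0, 0.021, -0.0], [-0.0, 0.004, -1.0]]
ft_force: [-1.2, 1.2, 13.4]
grip_width: 0.0003
```

```bash
python3 look.py D 4; python3 bub.py D; python3 - <<'E'
from m import *
for n in 'ABCD':
    S=np.load(f'pics/{n}.npz')['S']; print(n,S[196:214,279:283,2].mean(1).astype(int).tolist())
D=[np.load(f'pics/{n}.npz')['S'] for n in 'CD']
cv2.imwrite('pics/cmp.png',np.hstack([cv2.resize(d[185:245,262:302,::-1].astype(np.uint8),None,fx=9,fy=9,interpolation=cv2.INTER_CUBIC) for d in D]))
E
```

```text
t 26.7 pos [0.5703 0.057  0.102 ] head 91.2 q6 -7.3 F [-1.5  0.1 14.3] w 0.0002 -> shift [194.8  -0.   28. ] spin -2.859
blue top
214 [101, 102, 103, 105, 104, 105, 102, 88, 77, 99, 100, 100, 99, 98, 87, 53, 30, 27, 21, 18, 13, 12, 23, 53, 84, 92, 95, 118, 151, 169]
215 [98, 99, 100, 100, 100, 101, 98, 84, 74, 100, 101, 101, 100, 100, 84, 43, 27, 26, 20, 18, 16, 14, 23, 54, 85, 93, 92, 96, 105, 142]
216 [97, 96, 96, 97, 98, 98, 96, 82, 78, 98, 99, 101, 100, 101, 85, 40, 27, 25, 20, 16, 15, 15, 23, 54, 85, 93, 94, 94, 100, 141]
red [132, 132, 133, 132, 134, 133, 130, 112, 101, 133, 135, 134, 133, 134, 114, 60, 44, 43, 36, 39, 65, 94, 98, 97, 93, 97, 97, 101, 110, 148]
A [172, 168, 171, 133, 90, 80, 71, 68, 90, 102, 100, 77, 56, 55, 152, 176, 175, 174]
B [169, 166, 165, 129, 87, 77, 71, 104, 117, 107, 77, 56, 56, 54, 149, 174, 174, 174]
C [169, 166, 165, 129, 87, 78, 71, 104, 117, 108, 77, 56, 56, 54, 149, 174, 174, 174]
D [80, 87, 90, 80, 60, 49, 49, 73, 80, 74, 54, 39, 38, 37, 93, 108, 108, 132]
```

View pics/cmp.png

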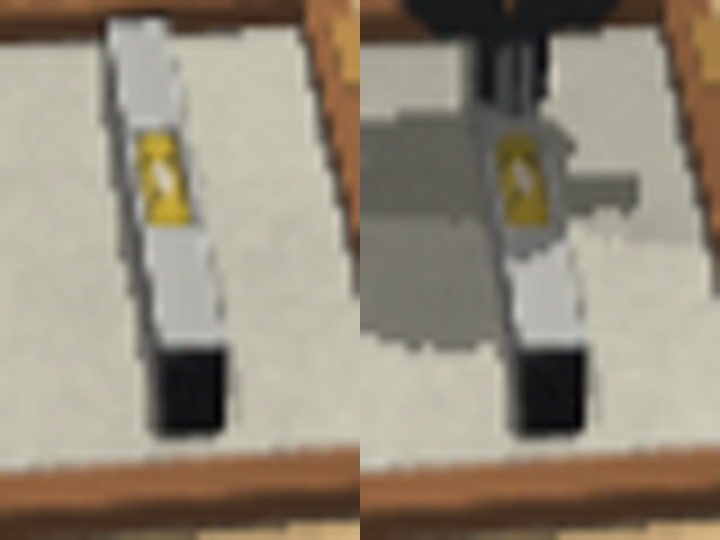

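View pics/sD.png

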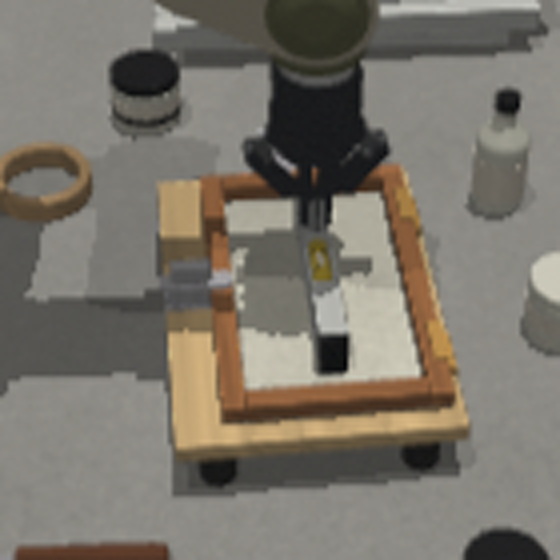

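View pics/tD.png

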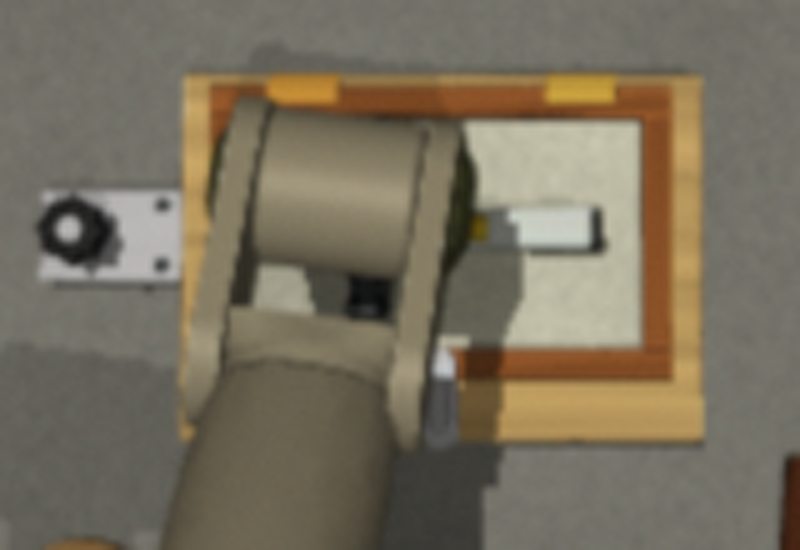

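```bash
python3 -c "
from h import *
print(env.observe()['ft_force']); print(env.close_job())"
```

```text
[-1.48157531  0.11524602 14.33078447]
the job is handed in; nothing more can be done
None
```

I handed the job in at about 27 s of the 72 s allowed, still pressing on the level with about 14 N. `close_job` gives no verdict, so this rests on my own checks.

- **Turnbutton:** I turned it about 1.4 rad clockwise from its start near 0.15 rad. Both cameras show its nose square across the front rail. The frame lies shut.
- **Level:** I placed the larger level on the white plate along the bed, within about 5 mm of the plate's centre, and let go.
- **Bubble before turning:** it stood about 5.7 mm off centre, at the end away from the foot, so I turned the knob 1.75 rad clockwise.
- **Bubble after turning:** with the knob released, the top view showed it within about 0.1 pixel (0.3 mm) of the middle between the lines.
- **While pressing:** I pressed about 44 mm off the level's centre to leave the vial in the side camera's view. The bubble's profile there was unchanged. The arm hid the vial from the top camera, so this last check comes from the side view alone.
- **Network finder:** its `bubble_mid` reports were wrong or missing, so I measured the bubble from the pixel values.
- **Other things on the bench:** those near the bed look unmoved in the last pictures. I did not measure them.

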